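# Put the dial knob back on the charging block

## Task

The black dial knob has come off the charging block on the console. Pick it up, line the flat in its bore up with the flat of the D-shaped shaft on the block, and push it straight down until it snaps fully home, then let go. Leave the round chrome tray button unpressed and the dish, the power bank and the figurine where they are.

Things in the scene. Friction and masses are not known exactly. Their poses are not given: they have to be found in the camera images.
- knob: Loose black dial knob, about 60 g, standing on its skirt. Origin: centre of its underside; z up. Skirt and cap: a drum 50 mm across, 0 to 28 mm up. On it a grip bar 14 mm wide (y), 28 to 46 mm up, along x from x = +15 mm (blunt end) to x = -24 mm (pointed end, nose begins at -17 mm); a thin bright line on its top runs to the pointed end. D bore in the underside: see knob_bore.
- knob_bore (a point): Centre of the bore's mouth, at the knob's origin, same axes. Blind D bore, 24 mm deep, 18 mm across its round part; its flat is 4 mm from the axis on the pointed end's side (-x). It fits the shaft with 1 mm clearance all round when the knob's x and y axes point as those of dial_shaft, within about 10 to 15 degrees; it cannot go on the other way round.
- dial_shaft: Upright steel D-shaft on the block, 16 mm across, 22 mm tall. Origin: on its axis at the top of its 46 mm black collar, 54 mm above the console; fully home, the knob's underside rests here (origins meet). z up. The flat is 3 mm from the axis on the -x side; a small white line on the collar points the same way. It turns stiffly (0.15 N m, 0.6 rad each way) and starts turned at random.
- shaft_tip (a point): Centre of the shaft's top, 22 mm above the collar, edge chamfered 1.5 mm; axes as dial_shaft. Two sprung balls stick out of the shaft's +y and -y sides, 12 mm above the collar: the aligned knob drops freely to about 16 mm above home, then needs 5 to 9 N of downward push to pass the balls, which pull it home over the last 4 mm and hold it.
- block: Fixed charging block, white, 190 mm (x) by 240 mm (y), top face 50 mm above the console. Origin: centre of its underside, on the console. On its +y half lies the phone tray with a phone (up to 65 mm above the console, y from +15 to +109 mm). The D-shaft's axis stands at x = -35, y = -68 mm; the chrome tray button at x = +60, y = -68 mm.
- tray_button (a joint): Travel of the round chrome push button (28 mm across, beside the D-shaft on the block, 95 mm behind it): 0 is up, 0.006 m is fully pressed. To be left alone.
- dish: White ceramic key dish with two coins in it, 92 mm across, 26 mm high, loose. Origin: centre of its underside. A bystander.
- power_bank: Grey rubber power bank, 70 (x) by 140 (y) by 22 mm, loose, lying flat. Origin: centre of its underside. A bystander.
- figurine: Bronze door-knocker figurine, 56 mm across the foot, 93 mm tall, loose. Origin: centre of its underside. A bystander.

How it is judged:
By the outcome, as a careful person would: the job done as asked, in the order asked, and still so for the second after the job is handed in, with the robot touching nothing.
It also fails if it takes over 40 s, if anything falls off the work surface, if the arm or the gripper's body presses on something with over 40 N, if the wrist force passes 120 N, or if a joint passes its speed limit or range.

## Robot

A 7-joint arm with a two-finger parallel gripper is mounted at the origin on the work surface. World frame = base frame: x ahead of the robot, y to its left, z up, the work surface at z = 0. Lengths are in m, angles in degrees, forces in N, time in s.
With the tool pointing down it reaches from about 0.425 to 0.95 m from the base axis. Payload 4.7 kg.
Tool frame: the origin (TCP) lies between the finger pads; the fingertips stand 11 mm ahead of it and the grasp point (between the pads) lies 8 mm behind it; z points along the fingers, y is the line along which they close (so a half turn about z gives the same grasp; the last joint's range is limited). The gripper opens to 87 mm and grips with 3 to 60 N. Pads are 19 mm wide; open, the fingers measure 117 mm over their backs; the gripper's body (75 mm by 190 mm) begins 51 mm behind the grasp point.
Start: joints at [-66.457, 26.849, -2.785, 87.806, 1.381, 65.374, -4.715], TCP at [0.287, 0.611, 0.234] pointing down, gripper open.
Joint ranges: [-148.3, 148.3], [-19.14, 114.17], [-79.39, 73.82], [5.75, 140.21], [-59.74, 239.74], [12.07, 113.84], [-152.46, 152.46]. Speed limits (degrees/s): [147.25, 147.25, 180, 180, 180, 180, 180].

## Interface

Orientations are given as a 3x3 rotation matrix whose columns are the frame's x, y, z axes.
In Python, from plant import ctrl, imaging gives the robot as it stands (ctrl), with the cameras (imaging).
- The arm moves only by the shell command python3 steer.py 'ROWS' [OPENING] [FORCE]. ROWS is a JSON list of rows, 1 to 5 of them, each of 4 numbers: dx, dy, dz in m, then a turn about the tool's z in degrees; each row shifts and turns the commanded pose from where the row before left it, along the tool's axes as they then stand; what a row does not reach is not made up. A row lasts 1/10 s, in which the tool goes at most 0.05 m and 8.59 degrees, less where a joint would pass 70% of its speed; a pose out of reach is approached as far as the arm can. OPENING is the finger opening in m, set as the command begins (- or left out keeps the last). The fingers move at their own pace and stop on an object; FORCE is the grip in N (left out, the last holds). Time passes only in rows, so rows that do not move let the fingers close. It prints the time, the measured TCP pose, the force, the opening and the grip force at its end.
- ctrl.sense(): the state, without advancing time (a new reading comes with each control period).
- imaging.camera(name): name is "scene" or "top" or "wrist"; returns the picture (420x560x3 uint8, red, green, blue); there is no depth.
- imaging.camera_params(name): a dict with "fx", "fy", "cx", "cy" (pixels), "pose" (4x4, takes a point from camera to world coordinates); the wrist camera has in their place "hand_eye" (4x4, takes a point from camera to tool coordinates, whose origin is the TCP and whose axes are the flange's). Camera axes: x right, y down, z forward; pixel columns grow to the right and rows downward; lengths in m; the calibration is good to about 2 mm. A picture is of the moment at which its call begins: read the wrist's pose just before it. camera_params takes no time and is no camera call.
- ctrl.hand_in(): hands the job in; it is judged then, once.
The state is a dict: "time_s": time; "joints": joint angles; "qd": joint speeds; "tau": joint torques, N m; "eef_pos": TCP position; "tool_rot": TCP orientation; "ft_force": force on the tool from outside, world axes, zero at the start; "ft_torque": the same for the moment, N m; "finger_gap": finger opening in m; "grip_force": force on a finger pad.
Only numpy, scipy, OpenCV 4.12 (cv2) and the standard library are available. Lean on these libraries where they do the work, as an engineer would, in place of code of your own. Each camera call takes 0.05 s, during which the arm holds its last target. There are 200 camera calls.

## Working session

There is one attempt and no reset: what is moved stays moved. The work goes in short steps, Python scripts to look and compute and a shell command to move; the robot and the scene stay as the last step left them, time stands still between calls to the robot, and variables do not carry over. Pictures are saved under pics/ and viewed, at most 10 in all, crops included, and the job is handed in when it is done.

```bash
ls; mkdir -p pics
python3 - <<'E'
from plant import ctrl, imaging
import cv2,numpy as np
s=ctrl.sense();print(s['time_s'],s['eef_pos'],np.round(s['tool_rot'],3).tolist(),s['finger_gap'])
for n in('scene','top'):
    im=imaging.camera(n);cv2.imwrite(f'pics/{n}0.png',im[:,:,::-1])
    p=imaging.camera_params(n);print(n,p['fx'],p['fy'],p['cx'],p['cy'],np.round(p['pose'],4).tolist())
print(np.round(imaging.camera_params('wrist')['hand_eye'],4).tolist())
E
```

```text
pics
plant.py
steer.py
0.0 [0.28711394 0.61025114 0.23247924] [[-0.905, 0.426, -0.001], [0.426, 0.905, -0.002], [-0.0, -0.002, -1.0]] 0.08687289420027962
scene 416.60493148982977 416.60493148982977 282.5240396600291 215.40449888868628 [[-0.6572, 0.5847, -0.4756, 1.0273], [0.7537, 0.5019, -0.4243, 0.307], [-0.0094, -0.6373, -0.7705, 0.8314], [0.0, 0.0, 0.0, 1.0]]
top 477.55284833715524 477.55284833715524 289.6209375374063 210.10463951589554 [[-0.0239, -0.9949, 0.0976, 0.4524], [-0.9993, 0.021, -0.0302, -0.085], [0.028, -0.0983, -0.9948, 1.1167], [0.0, 0.0, 0.0, 1.0]]
[[-0.0008, -0.9553, -0.2956, 0.0823], [1.0, -0.0009, 0.0001, 0.0004], [-0.0003, -0.2956, 0.9553, -0.1514], [0.0, 0.0, 0.0, 1.0]]
```

View pics/top0.png

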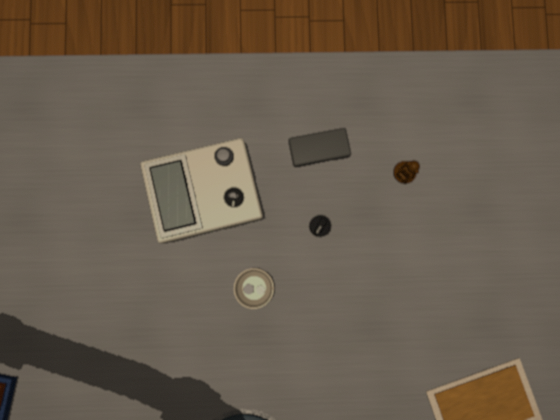

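View pics/scene0.png

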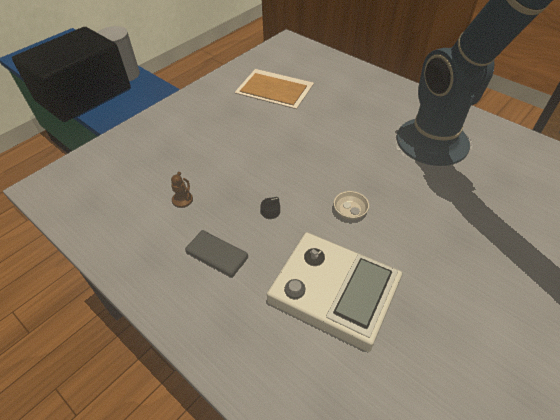

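Top view: knob at (320,226), shaft collar (234,197), button (224,156), dish (254,288), power bank (320,147), figurine (405,172). The scene view agrees: knob (270,208), shaft (314,255).

```bash
cat > h.py <<'E'
from plant import ctrl, imaging
import cv2,numpy as np
def ray(n,uv,z,pose=None):
    p=imaging.camera_params(n); P=p['pose'] if pose is None else pose
    P=np.array(P); d=P[:3,:3]@[(uv[0]-p['cx'])/p['fx'],(uv[1]-p['cy'])/p['fy'],1]
    return P[:3,3]+d*(z-P[2,3])/d[2]
def wpose(s):
    T=np.eye(4);T[:3,:3]=s['tool_rot'];T[:3,3]=s['eef_pos']
    return T@np.array(imaging.camera_params('wrist')['hand_eye'])
def totool(s,p): return np.array(s['tool_rot']).T@(np.array(p)-s['eef_pos'])
E
python3 - <<'E'
from h import *
s=ctrl.sense()
for n,uv,z in[('knob',(320,226),.03),('shaft',(234,197),.054),('button',(224,156),.055),('dish',(254,288),.02),('bank',(320,147),.022)]:
    print(n,ray('top',uv,z).round(4))
for n,uv,z in[('knob',(270,208),.03),('shaft',(314,257),.054)]:
    print(n,ray('scene',uv,z).round(4))
k=ray('top',(320,226),.03); print(totool(s,k)); print(s['joints'])
print('cam off',wpose(s)[:3,3], wpose(s)[:3,2])
E
```

```text
knob [ 0.5211 -0.1865  0.03  ]
shaft [0.5887 0.0064 0.054 ]
button [0.682  0.0276 0.055 ]
dish [ 0.3843 -0.0333  0.02  ]
bank [ 0.7066 -0.1929  0.022 ]
knob [ 0.5349 -0.1744  0.03  ]
shaft [0.5925 0.0116 0.054 ]
[-0.55089816 -0.62105528  0.2037513 ]
[-66.4565265   26.89138833  -2.78585719  87.86826698   1.38115787
  65.37636137  -4.71589035]
cam off [0.21296347 0.6458792  0.3839657 ] [ 0.26684376 -0.12735151 -0.95528844]
```

```bash
R='[[-0.0325,-0.0365,0,0],[-0.0325,-0.0365,0,0],[-0.0325,-0.0365,0,0],[-0.0325,-0.0365,0,0],[-0.0325,-0.0365,0,0]]'
python3 steer.py '[[-0.0325,-0.0365,0,0],[-0.0325,-0.0365,0,0],[-0.0325,-0.0365,0,0],[-0.0325,-0.0365,0,0],[-0.0325,-0.0365,0,0]]'
python3 steer.py '[[-0.0325,-0.0365,0,0],[-0.0325,-0.0365,0,0],[-0.0325,-0.0365,0,0],[-0.0325,-0.0365,0,0],[-0.0325,-0.0365,0,0]]'
python3 steer.py '[[-0.0325,-0.0365,0,0],[-0.0325,-0.0365,0,0],[-0.0325,-0.0365,0,0],[-0.0325,-0.0365,0,0],[-0.0325,-0.0365,0,0]]'
python3 -c "
from h import *
s=ctrl.sense();print(s['joints'].round(1),s['eef_pos'],totool(s,[.528,-.18,.03]))"
```

```text
time_s: 0.6
eef_pos: [0.3569, 0.3742, 0.2332]
tool_rot: [[-0.905, 0.426, -0.0], [0.426, 0.905, -0.0], [0.0, -0.001, -1.0]]
ft_force: [1.0, -0.1, 0.5]
finger_gap: 0.0872
grip_force: 0.0
time_s: 1.1
eef_pos: [0.426, 0.1401, 0.2335]
tool_rot: [[-0.905, 0.426, 0.0], [0.426, 0.905, 0.0], [0.0, 0.0, -1.0]]
ft_force: [0.9, 0.7, -0.3]
finger_gap: 0.087
grip_force: 0.0
time_s: 1.6
eef_pos: [0.4954, -0.094, 0.2335]
tool_rot: [[-0.905, 0.426, 0.0], [0.426, 0.905, 0.0], [0.0, 0.0, -1.0]]
ft_force: [1.2, 0.9, -0.4]
finger_gap: 0.087
grip_force: 0.0
[-13.6  11.   22.7 111.7  -5.   58.2  76.1] [ 0.49535571 -0.09397207  0.23347287] [-0.06617961 -0.06402911  0.20344089]
```

```bash
python3 steer.py '[[-0.033,-0.032,0,0],[-0.033,-0.032,0,0],[0,0,0,0],[0,0,0,0]]'
python3 - <<'E'
from h import *
s=ctrl.sense();im=imaging.camera('wrist')[:,:,::-1];cv2.imwrite('pics/w1.png',im)
np.save('w1.npy',wpose(s));print(s['joints'].round(1),s['eef_pos'],s['time_s'])
E
```

```text
time_s: 2.0
eef_pos: [0.5274, -0.1789, 0.2328]
tool_rot: [[-0.904, 0.428, -0.002], [0.428, 0.904, 0.0], [0.001, -0.0, -1.0]]
ft_force: [-0.1, 0.4, 0.3]
finger_gap: 0.087
grip_force: 0.0
[ -5.9  16.5  25.2 105.3  -8.   60.   87.1] [ 0.52738162 -0.17894883  0.23283632] 2.0
```

View pics/w1.png

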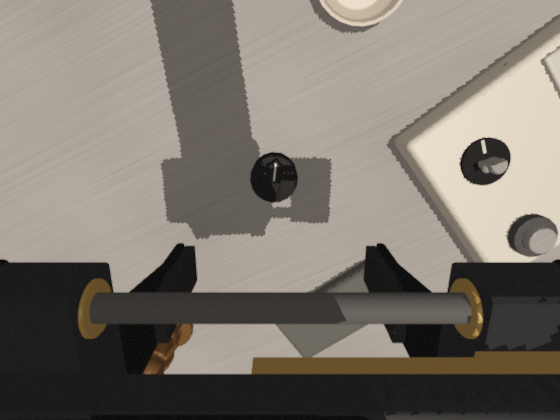

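Wrist view: knob at (274,177), its white line around column 275; collar with white line at (485,161), line near (484,147). I enlarge both.

Run:
```python
import cv2,numpy as np
im=cv2.imread('pics/w1.png')
f=lambda u,v:cv2.resize(cv2.convertScaleAbs(im[v-30:v+30,u-30:u+30],alpha=1.6,beta=25),(396,396),interpolation=cv2.INTER_CUBIC)
cv2.imwrite('pics/c1.png',np.hstack([f(275,178),f(485,161)]))
```

```text
(no output)
```

View pics/c1.png

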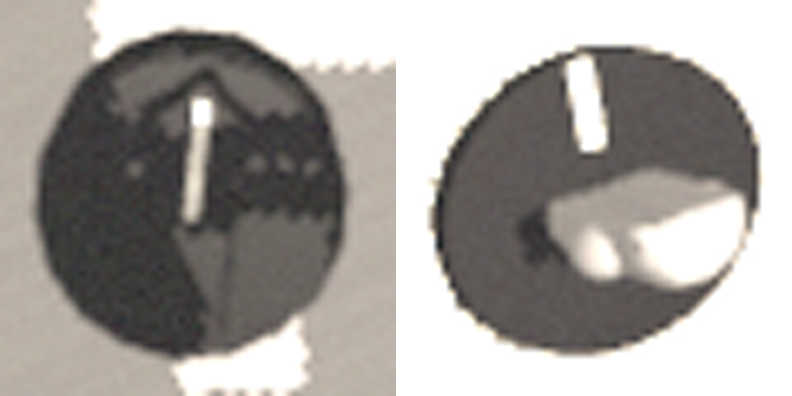

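Run:
```python
from h import *
P=np.load('w1.npy');s=ctrl.sense()
f=lambda uv,z:ray('wrist',uv,z,P)
im=cv2.imread('pics/w1.png');hs=im.max(2).astype(int)
def px(u0,v0,a,b):return (u0+a/6.6,v0+b/6.6)
ang=lambda d:np.degrees(np.arctan2(d[1],d[0]))
for nm,u0,v0,t,b,c,zl,zc in[('knob',245,148,(203,95),(190,220),(192,193),.046,.016),('shaft',455,131,(184,55),(201,150),(199,200),.054,.0525)]:
    T,B,C=f(px(u0,v0,*t),zl),f(px(u0,v0,*b),zl),f(px(u0,v0,*c),zc)
    d=(T-B)[:2];e=d/np.hypot(*d);r=(C-T)[:2]
    print(nm,'line',T.round(4),B.round(4),'len',np.hypot(*d),'centre',C.round(4),'ang',ang(d),'ang from centre',ang(T[:2]-C[:2]),'lateral',r[0]*e[1]-r[1]*e[0],'tip-centre',np.hypot(*r))
    print(' tool',totool(s,C).round(4))
R=np.array(s['tool_rot']);print('tool x ang',ang(R[:,0]))
print('button',f((535,234),.058))
```

```text
knob line [ 0.506 -0.173  0.046] [ 0.5224 -0.183   0.046 ] len 0.019206320653662876 centre [ 0.5246 -0.1843  0.016 ] ang 148.5235069764155 ang from centre 148.70504166450377 lateral 6.874163013165062e-05 tip-centre 0.021696194344841425
 tool [-0.0008 -0.0075  0.2168]
shaft line [0.5687 0.0134 0.054 ] [0.583 0.012 0.054] len 0.014392180313198324 centre [0.5906 0.0104 0.0525] ang 174.07132229124593 ang from centre 172.14228719547572 lateral -0.000745154138261712 tip-centre 0.022136587490409664
 tool [0.0224 0.1968 0.1804]
tool x ang 154.80671064323926
button [0.68234659 0.03331349 0.058     ]
```

```bash
python3 steer.py '[[-0.0008,-0.0075,0.03,6.3],[0,0,0.04,0],[0,0,0.04,0],[0,0,0.035,0],[0,0,0.01,0]]' 0.05
python3 steer.py '[[0,0,0.01,0],[0,0,0,0]]'
python3 -c "
from h import *
s=ctrl.sense();R=s['tool_rot'];print(s['eef_pos'],np.degrees(np.arctan2(R[1,0],R[0,0])),totool(s,[.5246,-.1843,.042]))
im=imaging.camera('wrist')[:,:,::-1];cv2.imwrite('pics/w2.png',im);np.save('w2.npy',wpose(s))"
```

```text
time_s: 2.55
eef_pos: [0.5228, -0.1819, 0.0751]
tool_rot: [[-0.854, 0.52, -0.007], [0.52, 0.854, 0.003], [0.008, -0.001, -1.0]]
ft_force: [-0.6, 0.3, 0.6]
finger_gap: 0.0554
grip_force: 0.0
time_s: 2.75
eef_pos: [0.5256, -0.1845, 0.0686]
tool_rot: [[-0.853, 0.521, -0.0], [0.521, 0.853, 0.0], [0.0, 0.0, -1.0]]
ft_force: [-1.2, -0.4, -0.7]
finger_gap: 0.0508
grip_force: 0.0
[ 0.52559395 -0.18451072  0.06861123] 148.56990297571505 [ 0.00095106 -0.00034951  0.02661133]
```

View pics/w2.png

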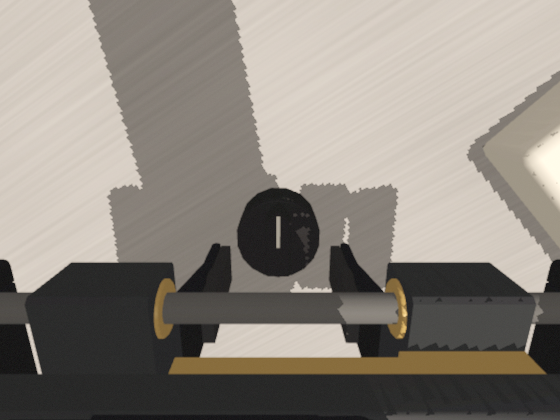

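The knob line is vertical at column 278, midway between the fingers (about 231 and 330): aligned. Descend and grip.

```bash
python3 steer.py '[[0.0005,0,0.015,0],[0,0,0.011,0],[0,0,0,0],[0,0,0,0]]' 0.05
python3 steer.py '[[0,0,0,0],[0,0,0,0],[0,0,0,0],[0,0,0,0],[0,0,0,0]]' 0.0 35
python3 steer.py '[[0,0,0,0],[0,0,0,0]]'
```

```text
time_s: 3.2
eef_pos: [0.5253, -0.1852, 0.0431]
tool_rot: [[-0.853, 0.523, 0.001], [0.523, 0.853, -0.0], [-0.001, 0.0, -1.0]]
ft_force: [0.0, -0.6, 0.0]
finger_gap: 0.0499
grip_force: 0.0
time_s: 3.7
eef_pos: [0.525, -0.185, 0.0426]
tool_rot: [[-0.853, 0.522, 0.0], [0.522, 0.853, 0.0], [-0.0, 0.0, -1.0]]
ft_force: [0.1, -0.3, 0.9]
finger_gap: 0.0178
grip_force: 0.0
time_s: 3.9
eef_pos: [0.525, -0.185, 0.0425]
tool_rot: [[-0.853, 0.522, 0.0], [0.522, 0.853, 0.0], [-0.0, 0.0, -1.0]]
ft_force: [0.6, 0.5, 0.6]
finger_gap: 0.014
grip_force: 35.0
```

```bash
python3 steer.py '[[0,0,-0.03,0],[0,0,-0.03,-8.2],[0,0,-0.03,-8.2],[0,0,-0.03,-8.2],[0,0,0,0]]'
python3 steer.py '[[-0.02,0.04,0,0],[-0.02,0.04,0,0],[-0.02,0.04,0,0],[-0.02,0.04,0,0],[-0.02,0.04,0,0]]'
python3 steer.py '[[0,0,0,0],[0,0,0,0],[0,0,0,0]]'
python3 -c "
from h import *
s=ctrl.sense();R=s['tool_rot'];print(s['eef_pos'],np.degrees(np.arctan2(R[1,0],R[0,0])),totool(s,[.5906,.0104,.076]),s['joints'].round())
im=imaging.camera('wrist')[:,:,::-1];cv2.imwrite('pics/w3.png',im);np.save('w3.npy',wpose(s))"
```

```text
time_s: 4.4
eef_pos: [0.5274, -0.1862, 0.1666]
tool_rot: [[-0.993, 0.119, 0.008], [0.119, 0.993, -0.002], [-0.008, -0.001, -1.0]]
ft_force: [0.8, -0.1, -0.5]
finger_gap: 0.0137
grip_force: 35.0
time_s: 4.9
eef_pos: [0.6483, 0.0031, 0.1612]
tool_rot: [[-0.993, 0.122, -0.002], [0.122, 0.993, -0.0], [0.002, -0.0, -1.0]]
ft_force: [0.2, -0.4, -0.8]
finger_gap: 0.0136
grip_force: 35.0
time_s: 5.2
eef_pos: [0.6472, -0.0002, 0.1616]
tool_rot: [[-0.992, 0.123, -0.002], [0.123, 0.992, -0.001], [0.002, -0.001, -1.0]]
ft_force: [-0.6, 0.0, -0.4]
finger_gap: 0.0133
grip_force: 35.0
[ 6.47194668e-01 -1.75531090e-04  1.61555531e-01] 172.95861472572966 [0.05730179 0.00368104 0.08565922] [-15.  28.  16.  97.  -9.  56.  87.]
```

View pics/w3.png

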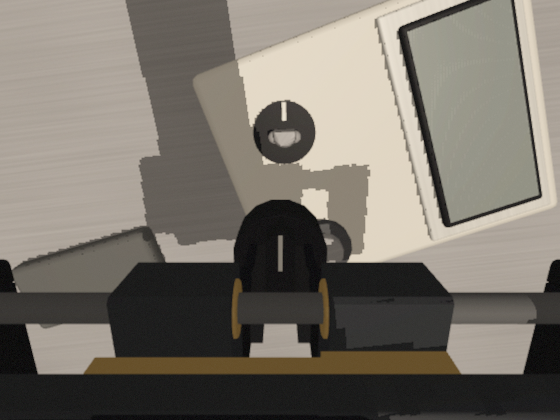

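Held knob's line is vertical at column 280 (rows 236–270); collar centre is about (284,132) with its white line vertical at column 284 (rows 102–120). Now refine numerically.

Run:
```python
from h import *
P=np.load('w3.npy');s=ctrl.sense();im=cv2.imread('pics/w3.png');g=im.max(2)
# collar: dark ellipse fit from local contour
x0,y0=240,90; sub=g[y0:175,x0:330]
m=(sub<70).astype(np.uint8)
cs=max(cv2.findContours(m,cv2.RETR_EXTERNAL,cv2.CHAIN_APPROX_NONE)[0],key=cv2.contourArea)
el=cv2.fitEllipse(cv2.convexHull(cs));print(el)
C=ray('wrist',(el[0][0]+x0,el[0][1]+y0),.0525,P)
m=np.zeros_like(g);m[98:124,278:292]=(g[98:124,278:292]>150)
ys,xs=np.nonzero(m);print(len(xs),xs.min(),xs.max(),ys.min(),ys.max())
vx,vy,cx,cy=cv2.fitLine(np.c_[xs,ys].astype(np.float32),cv2.DIST_L2,0,.01,.01).ravel()
L=ray('wrist',(cx,cy),.054,P);k=np.sign(-vy)*6;L2=ray('wrist',(cx+vx*k,cy+vy*k),.054,P)
a=lambda d:np.degrees(np.arctan2(d[1],d[0]))
print('collar',C,totool(s,C),'ang line',a(L2-L),'ang ctr',a(L-C),'r',np.linalg.norm((L-C)[:2]))
z=s['eef_pos'][2]+.0035
m=np.zeros_like(g);m[230:275,272:290]=g[230:275,272:290]>90
ys,xs=np.nonzero(m);print(len(xs),xs.min(),xs.max(),ys.min(),ys.max())
K1=ray('wrist',(xs[ys<ys.min()+4].mean(),ys.min()),z,P);K2=ray('wrist',(xs[ys>ys.max()-4].mean(),ys.max()),z,P)
print('knob line ends tool',totool(s,K1),totool(s,K2),'ang',a(K1-K2))
```

```text
((43.76239013671875, 42.00967025756836), (60.6859016418457, 61.52021408081055), 25.11566162109375)
127 278 291 98 120
collar [0.58987342 0.01023969 0.0525    ] [0.05814121 0.00377733 0.10950712] ang line 172.31491279773815 ang ctr 173.11865276905377 r 0.017568909015571458
175 278 282 235 270
knob line ends tool [ 0.02221332  0.00105126 -0.00347132] [ 0.00442562  0.0009705  -0.00349518] ang 172.66141271467137
```

```bash
python3 steer.py '[[0.029,0.0015,0,0],[0.0286,0.0015,0,0],[0,0,0.02,0],[0,0,0.018,0],[0,0,0,0]]'
python3 steer.py '[[0,0,0,0],[0,0,0,0]]'
python3 -c "
from h import *
s=ctrl.sense();R=s['tool_rot'];print(s['eef_pos'],np.degrees(np.arctan2(R[1,0],R[0,0])),totool(s,[.5899,.0102,.054]))
im=imaging.camera('scene')[:,:,::-1]
a=cv2.resize(im[190:290,270:400],None,fx=5,fy=5,interpolation=cv2.INTER_CUBIC);cv2.imwrite('pics/s4.png',a)"
```

```text
time_s: 5.75
eef_pos: [0.5889, 0.0098, 0.1226]
tool_rot: [[-0.992, 0.123, -0.005], [0.123, 0.992, -0.001], [0.005, -0.001, -1.0]]
ft_force: [-0.5, -1.2, -0.8]
finger_gap: 0.0137
grip_force: 35.0
time_s: 5.95
eef_pos: [0.5921, 0.0107, 0.1255]
tool_rot: [[-0.993, 0.121, 0.002], [0.121, 0.993, 0.0], [-0.002, 0.0, -1.0]]
ft_force: [0.4, 0.8, -1.0]
finger_gap: 0.0135
grip_force: 35.0
[0.59208383 0.01065739 0.12553063] 173.02413731223407 [ 0.0022332  -0.00073802  0.07152676]
```

```bash
python3 steer.py '[[0,0,0,0],[0,0,0,0],[0,0,0,0]]'
```

```text
time_s: 6.3
eef_pos: [0.5916, 0.0115, 0.1248]
tool_rot: [[-0.993, 0.12, 0.0], [0.12, 0.993, 0.0], [-0.0, 0.0, -1.0]]
ft_force: [-0.1, -0.4, -0.3]
finger_gap: 0.0136
grip_force: 35.0
```

View pics/s4.png

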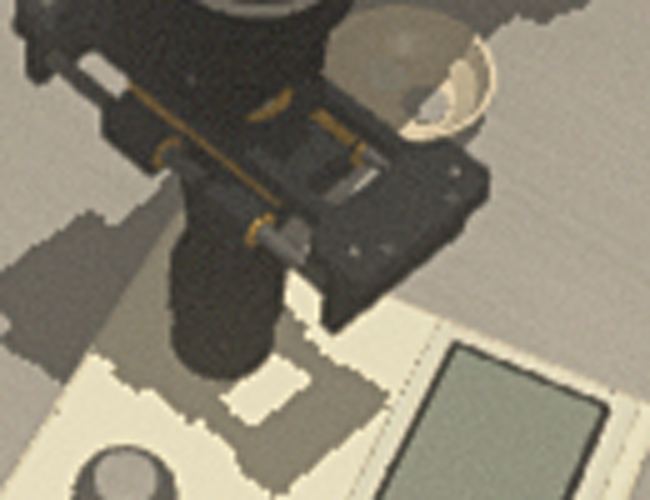

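The scene crop shows the knob hanging upright over the shaft at crop (225,350), with the button clear at (125,475). Small correction, then a gentle descent watching the force.

```bash
python3 steer.py '[[0.001,-0.0018,0.003,0],[0,0,0.002,0],[0,0,0.002,0],[0,0,0,0],[0,0,0,0]]'
python3 steer.py '[[0,0,0.001,0],[0,0,0.001,0],[0,0,0.001,0],[0,0,0.001,0],[0,0,0,0]]'
```

```text
time_s: 6.8
eef_pos: [0.5902, 0.0098, 0.1174]
tool_rot: [[-0.993, 0.12, -0.0], [0.12, 0.993, 0.0], [0.0, 0.0, -1.0]]
ft_force: [0.6, -0.2, -0.3]
finger_gap: 0.0138
grip_force: 35.0
time_s: 7.3
eef_pos: [0.5901, 0.0098, 0.1134]
tool_rot: [[-0.993, 0.12, -0.0], [0.12, 0.993, 0.0], [0.0, 0.0, -1.0]]
ft_force: [0.2, 0.1, 0.3]
finger_gap: 0.0138
grip_force: 35.0
```

No force with the mouth 5 mm below the shaft top: the bore is on. Push on.

```bash
python3 steer.py '[[0,0,0.0015,0],[0,0,0.0015,0],[0,0,0.0015,0],[0,0,0.0015,0],[0,0,0,0]]'
python3 steer.py '[[0,0,0.002,0],[0,0,0.002,0],[0,0,0.002,0],[0,0,0.002,0],[0,0,0,0]]'
```

```text
time_s: 7.8
eef_pos: [0.5915, 0.0096, 0.1081]
tool_rot: [[-0.993, 0.12, 0.003], [0.12, 0.993, 0.0], [-0.003, 0.0, -1.0]]
ft_force: [1.9, -0.8, 1.6]
finger_gap: 0.0139
grip_force: 35.0
time_s: 8.3
eef_pos: [0.5901, 0.0097, 0.0985]
tool_rot: [[-0.993, 0.12, -0.0], [0.12, 0.993, -0.0], [0.0, -0.0, -1.0]]
ft_force: [3.7, -0.7, -4.7]
finger_gap: 0.0137
grip_force: 35.0
```

```bash
python3 steer.py '[[0,0,0.0015,0],[0,0,0.001,0],[0,0,0.001,0],[0,0,0,0],[0,0,0,0]]'
```

```text
time_s: 8.8
eef_pos: [0.59, 0.0097, 0.0964]
tool_rot: [[-0.993, 0.12, -0.0], [0.12, 0.993, 0.0], [0.0, 0.0, -1.0]]
ft_force: [-0.4, -0.1, 2.9]
finger_gap: 0.0138
grip_force: 35.0
```

```bash
python3 steer.py '[[0,0,0.001,0],[0,0,0.001,0],[0,0,0,0],[0,0,0,0]]'
```

```text
time_s: 9.2
eef_pos: [0.5901, 0.0097, 0.0963]
tool_rot: [[-0.993, 0.12, -0.0], [0.12, 0.993, 0.001], [0.0, 0.001, -1.0]]
ft_force: [-4.0, -0.4, 15.5]
finger_gap: 0.0136
grip_force: 35.0
```

Hard stop at 15 N with no further travel: home. Release (back off to relieve the load), open, and rise.

```bash
python3 steer.py '[[0,0,-0.0018,0],[0,0,0,0],[0,0,0,0]]'
python3 steer.py '[[0,0,0,0],[0,0,0,0],[0,0,0,0],[0,0,0,0]]' 0.045
python3 steer.py '[[0,0,-0.01,0],[0,0,-0.03,0],[0,0,-0.04,0],[-0.03,0,-0.03,0],[-0.03,0,0,0]]'
python3 steer.py '[[0,0,0,0],[0,0,0,0],[0,0,0,0]]'
python3 - <<'E'
from h import *
s=ctrl.sense();print(s['time_s'],s['eef_pos'],s['ft_force'])
w=imaging.camera('wrist')[:,:,::-1];sc=imaging.camera('scene')[:,:,::-1]
cv2.imwrite('pics/e.png',np.hstack([cv2.resize(w[0:300,130:430],(400,400)),cv2.resize(sc[150:350,150:350],(400,400))]))
E
```

```text
time_s: 9.5
eef_pos: [0.59, 0.0097, 0.0964]
tool_rot: [[-0.993, 0.12, -0.001], [0.12, 0.993, 0.0], [0.001, 0.0, -1.0]]
ft_force: [-0.6, -0.5, 7.2]
finger_gap: 0.014
grip_force: 35.0
time_s: 9.9
eef_pos: [0.5897, 0.0099, 0.0953]
tool_rot: [[-0.993, 0.12, -0.001], [0.12, 0.993, 0.0], [0.001, -0.0, -1.0]]
ft_force: [0.4, 0.5, 0.4]
finger_gap: 0.0377
grip_force: 0.0
time_s: 10.4
eef_pos: [0.6531, 0.0025, 0.2125]
tool_rot: [[-0.993, 0.12, 0.01], [0.12, 0.993, 0.001], [-0.01, 0.003, -1.0]]
ft_force: [0.4, -0.4, 2.0]
finger_gap: 0.0448
grip_force: 0.0
time_s: 10.7
eef_pos: [0.6486, 0.0026, 0.2053]
tool_rot: [[-0.993, 0.12, -0.002], [0.12, 0.993, 0.0], [0.002, -0.0, -1.0]]
ft_force: [0.1, 0.2, 0.1]
finger_gap: 0.0452
grip_force: 0.0
10.7 [0.64856473 0.00263134 0.20530741] [0.11569491 0.15773247 0.09124439]
```

View pics/e.png

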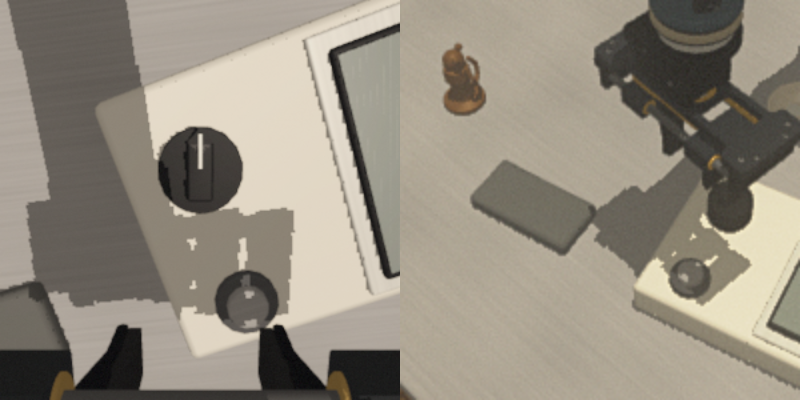

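The knob sits level on its shaft (crop (200,168)), its line pointing as the collar line did. The button is up at (247,302), and the power bank and figurine are undisturbed.

```bash
python3 -c "
from plant import ctrl, imaging
print(ctrl.hand_in())"
```

```text
the job is handed in; nothing more can be done
None
```

The knob is aligned and fully home on the D-shaft (it stopped hard at 15 N at its seated height) and released; the button, dish, power bank and figurine were left alone, and the job is handed in at about 11 s.

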